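# Make up the candlestick and trophy kits at a silversmith's bench

## Robot

A 7-joint arm with a two-finger parallel gripper is mounted at the origin on the work surface. World frame = base frame: x ahead of the robot, y to its left, z up, the work surface at z = 0. Lengths are in m, angles in rad, forces in N, time in s.
With the tool pointing down it reaches from about 0.35 to 0.9 m from the base axis. Payload 8.1 kg.
Tool frame: the origin (TCP) lies midway between the tips of the shut fingers; the grasp point (between the pads) lies 19 mm behind it; z points along the fingers, y is the line along which they close (so a half turn about z gives the same grasp; the last joint's range is limited). The gripper opens to 92 mm and grips with 3 to 60 N. Pads are 19 mm wide; open, the fingers measure 130 mm over their backs; the gripper's body (75 mm by 190 mm) begins 47 mm behind the grasp point.
Start: joints at [-1.329, 0.434, 0.025, 1.573, -0.012, 1.134, -0.075], TCP at [0.211, 0.588, 0.227] pointing down, gripper open.
Joint ranges: [-2.62, 2.62], [-0.44, 2.09], [-1.27, 1.32], [0.08, 2.57], [-1.32, 4.46], [0.12, 2], [-2.74, 2.74]. Speed limits (rad/s): [2.22, 2.22, 3.01, 3.01, 3.14, 3.14, 3.14].

## Interface

Orientations are given as a rotation vector (axis times angle).
In Python, from cell import arm gives the robot as it stands.
- The arm moves only by the tool arm_command, never from a script. Its arguments are lists of equal length, an entry for each row: "dp": the shift along the tool's x, y, z in units of 25 mm (1.0 is 25 mm), a list of three; "angular": the turn, a rotation vector about the tool's x, y, z in units of 0.15 rad (1.0 is 0.15 rad), a list of three; "claw": the opening, from 0 (shut) to 1 (fully open). In form: {"dp": [[x, y, z], ...], "angular": [[rx, ry, rz], ...], "claw": [claw, ...]}. A call has 1 to 10 rows; each row shifts and turns the commanded pose from where the row before left it, along the tool's axes as they then stand; what a row does not reach is not made up. A row lasts 1/10 s, in which the tool goes at most 50 mm and 8.59 degrees, less where a joint would pass 70% of its speed; a pose out of reach is approached as far as the arm can. A call with a number of a shift or a turn outside -1 to 1 is refused whole. A call with a gripper value outside its range is refused whole. The fingers move at their own pace and stop on an object; "force" is the grip in N (left out, the last holds). Time passes only in rows, so rows that do not move let the fingers close. It gives the time, the measured TCP pose, the force, the opening and the grip force at its end, in the units of the state.
- arm.observe(): the state, without advancing time (a new reading comes with each control period).
- arm.get_image(name): name is "scene" or "top" or "wrist"; returns a dict with "frame" (400x640x3 uint8, red, green, blue), "z_map" (400x640 float32, m along the optical axis (not along the pixel's ray), 0 where there is no reading), "K" (3x3 intrinsics, pixels), "R" (3x3) and "t" (3): a world point X has camera coordinates R X + t. Camera axes: x right, y down, z forward; pixel columns grow to the right and rows downward; lengths in m; the calibration is good to about 2 mm. The wrist camera is an equidistant fisheye: a pixel r from the principal point sees the ray r / f radians off the axis. A picture is of the moment at which its call begins.
- arm.sign_off(): hands the job in; it is judged then, once.
The state is a dict: "clock": time; "joints": joint angles; "dq": joint speeds; "joint_efforts": joint torques, N m; "position": TCP position; "ee_rot": TCP orientation; "force": force on the tool from outside, world axes, zero at the start; "ft_torque": the same for the moment, N m; "width": opening from 0.0 (shut) to 1.0 (fully open); "gripper_force": force on a finger pad.
Only numpy, scipy, OpenCV 4.12 (cv2) and the standard library are available. Lean on these libraries where they do the work, as an engineer would, in place of code of your own. Each camera call takes 0.05 s, during which the arm holds its last target. There are 200 camera calls.

## Task

Make up two kits from the parts on the bench, each part standing upright on the floor of its bay, about in the middle. The long three-bay tray is for a candlestick: the square foot goes in the bay next to the tray's pull, the candle cup in the middle bay, the onion-shaped finial in the bay farthest from the pull. The short two-bay tray is for a trophy: the large ring next to the pull, the wooden plinth in the other bay; leave the small ring, the hammer and the doming block where they are.

Things in the scene. Friction and masses are not known exactly. Their poses are not given: they have to be found in the camera images.
- tray3: The longer wooden kit tray, fixed to the bench: 255 x 112 mm, three equal bays in a row along its length. Origin: centre of its underside, on the bench. Its x axis runs along its length towards the end with the small steel pull (a 19 mm ball on a short stem, reaching 28 mm beyond the end wall). Floor 5 mm thick; walls and the two dividers 6 mm thick, tops 12 mm above the bench. Bay centres at x = +83 mm (next to the pull), 0 and -83 mm, y = 0; each bay is 77 x 100 mm clear.
- tray2: The shorter wooden kit tray, fixed to the bench: 172 x 112 mm, two equal bays. Origin, axes, pull, floor and walls as for the longer tray (x axis towards the end with the pull). Bay centres at x = +41.5 mm (next to the pull) and -41.5 mm, y = 0; each 77 x 100 mm clear.
- foot_mid (a point): Candlestick foot, steel-coloured metal: a square plate 50 x 50 x 10 mm with an upright solid round stem, 22 mm across from 16 mm up to the flat top at 48 mm (gripped by the stem). Point: on the axis, half-way up (24 mm above its underside). z axis up, x and y along the plate's sides.
- candle_cup_mid (a point): Candle cup, steel-coloured metal: a round drip pan 48 mm across and 4 mm thick, with an open-topped hollow cup 28 mm across on it, 46 mm high in all. Point: on the axis, 23 mm above its underside. z axis up.
- finial_mid (a point): Onion-shaped finial, steel-coloured metal, standing on its round 32 mm base: belly 36 mm across between 21 and 37 mm up (gripped there), running out to a thin point at 54 mm. Point: on the axis, 27 mm above its underside. z axis up.
- big_ring_mid (a point): Large plain ring, steel-coloured metal, standing with its bore upright: 50 mm outside, 42 mm inside, 34 mm high. Point: on the axis, 17 mm above its underside. z axis up.
- plinth_mid (a point): Plain dark wooden plinth block, 42 x 42 x 34 mm (34 high). Point: its centre, 17 mm above its underside. z axis up, x and y square to its sides.
- small_ring_mid (a point): Small plain ring, steel-coloured metal: 32 mm outside, 24 mm inside, 34 mm high; a spare that is not needed and stays where it stands. Point: on the axis, 17 mm above its underside.
- hammer: Bystander: a hammer with wooden handle, 280 mm long, lying across the bench beyond the stock. Origin: a point within its length. Leave alone.
- block: Bystander: dark steel doming block, 45 x 45 x 40 mm, with round hollows in its top, standing between the robot and the stock. Origin: centre of its underside. Leave alone.
Things that resemble listed ones, but are neither listed nor needed, are in the scene too. Of the things shaped like the part that bears plinth_mid, the dark wooden one is meant.

How it is judged:
By the outcome, as a careful person would: the job done as asked, in the order asked, and still so for the second after the job is handed in, with the robot touching nothing.
It also fails if it takes over 115 s, if anything falls off the work surface, if the arm or the gripper's body presses on something with over 40 N, if the wrist force passes 120 N, or if a joint passes its speed limit or range.

## Working session

There is one attempt and no reset: what is moved stays moved. The work goes in short steps, Python scripts to look and compute and a tool call to move; the robot and the scene stay as the last step left them, time stands still between calls to the robot, and variables do not carry over. Pictures are saved under pics/ and viewed, at most 14 in all, crops included, and the job is handed in when it is done.

Besides the shell and the picture viewer there is one more tool, called after ">>>" by a JSON object that holds its "method" and its "body". arm_command: Moves the arm, as the interface text tells. Its arguments: {"type":"object","properties":{"dp":{"type":"array","items":{"type":"array","items":{"type":"number"}}},"angular":{"type":"array","items":{"type":"array","items":{"type":"number"}}},"claw":{"type":"array","items":{"type":"number"}},"force":{"type":"number"}},"required":["dp","angular","claw"]}

```bash
mkdir -p pics; ls; python3 - <<'E'
from cell import arm
import cv2,numpy as np
s=arm.observe();print(s)
for n in("top","scene"):
    d=arm.get_image(n);cv2.imwrite(f"pics/{n}0.png",d["frame"][:,:,::-1]);np.savez(f"{n}0.npz",**d)
    print(n,d["K"].tolist(),d["R"].round(4).tolist(),d["t"])
E
```

```text
pics
{'clock': 0.0, 'joints': array([-1.32857811,  0.43521836,  0.02496395,  1.5741265 , -0.01161183,
        1.1339745 , -0.07510789]), 'dq': array([-1.20887832e-03,  8.96996694e-04, -5.66098265e-04,  4.25650386e-04,
        4.35932366e-05,  3.94405329e-04,  7.96732565e-06]), 'joint_efforts': array([-3.40100005e-04, -6.67844868e+01,  9.84586626e-01, -3.14472020e+01,
       -6.06531976e-02,  4.27856587e-02,  1.66607160e-04]), 'position': array([0.21113614, 0.5877039 , 0.22593635]), 'ee_rot': array([-5.39050868e-01, -3.09485412e+00,  2.47413128e-03]), 'force': array([ 0.26949895, -0.10556886, -0.06706485]), 'ft_torque': array([-0.01456233, -0.02154598,  0.00820312]), 'gripper_force': 0.0, 'width': 0.9993749985284218}
top [[383.6334322631005, 0.0, 328.6425251279739], [0.0, 383.6334322631005, 196.50670467849483], [0.0, 0.0, 1.0]] [[-0.0181, -0.9998, 0.0015], [-0.9858, 0.0176, -0.1671], [0.167, -0.0045, -0.9859]] [0.0225394  0.563703   0.85852137]
scene [[452.8129808682292, 0.0, 319.2658820147769], [0.0, 452.8129808682292, 198.17363153649288], [0.0, 0.0, 1.0]] [[0.2497, 0.9683, -0.01], [0.6748, -0.1815, -0.7153], [-0.6944, 0.1718, -0.6987]] [-0.12762946 -0.3479544   1.41372458]
```

View pics/top0.png

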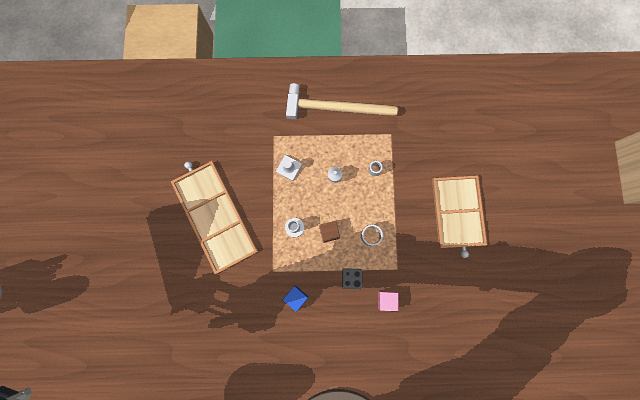

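View pics/scene0.png

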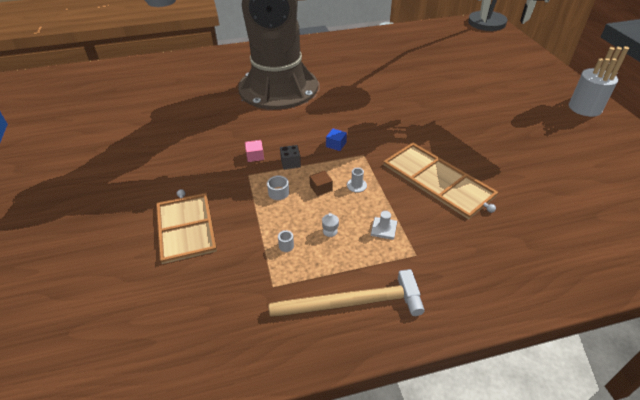

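The top image (left = +y, up = +x) shows these candidates:
- **Foot:** square foot (289,167).
- **Cup and finial:** candle cup (294,227) against the finial (335,174).
- **Rings:** large ring (372,235) against the small ring (376,168).
- **Plinth-like blocks:** dark wooden (330,231), blue (295,298), pink (388,301), doming block (352,278). The dark wooden one is the one I want.
- **Pulls:** tray3 (188,165), tray2 (465,254).

```bash
cat > h.py <<'E'
import numpy as np,cv2
def cloud(d):
    z=d["z_map"];K=d["K"];v,u=np.indices(z.shape)
    P=np.stack([(u-K[0,2])/K[0,0]*z,(v-K[1,2])/K[1,1]*z,z],-1)
    return (P-d["t"])@d["R"]
def ray(d,uv,h):
    K=d["K"];r=np.array([(uv[0]-K[0,2])/K[0,0],(uv[1]-K[1,2])/K[1,1],1])@d["R"]
    c=-d["R"].T@d["t"];return c+r*(h-c[2])/r[2]
E
python3 - <<'E'
from h import *
d=dict(np.load("top0.npz"));W=cloud(d)
cv2.imwrite("pics/crop1.png",cv2.resize(d["frame"][125:320,160:500,::-1],None,fx=2.3,fy=2.3,interpolation=cv2.INTER_CUBIC))
print("table z",np.median(W[300:330,200:220,2]),"cork",np.median(W[190:205,310:320,2]),W[200,355,2])
m=((W[...,2]>.014)&(d["z_map"]>0)).astype(np.uint8);m[:70]=0
n,l,st,c=cv2.connectedComponentsWithStats(m)
for i in range(1,n):
    if st[i,4]<40: continue
    p=W[l==i];h=p[:,2].max();t=p[p[:,2]>h-.006];
    print(c[i].round(),st[i,4],"max",h.round(3),"mean",p.mean(0).round(3),"topmean",t.mean(0).round(3),"rect",[np.round(x,3) for x in cv2.minAreaRect(t[:,:2].astype(np.float32))])
# trays by light wood colour/height
fr=d["frame"];hsv=cv2.cvtColor(fr,cv2.COLOR_RGB2HSV)
for nm,(a,b) in dict(t3=(165,262),t2=(425,495)).items():
    mm=(W[...,2]>.006)&(W[...,2]<.02)&(d["z_map"]>0);mm[:,:a]=0;mm[:,b:]=0;mm[:155]=0;mm[285:]=0
    n,l,st,c=cv2.connectedComponentsWithStats(mm.astype(np.uint8))
    i=1+np.argmax(st[1:,4]);r=cv2.minAreaRect(W[l==i][:,:2].astype(np.float32));print(nm,st[i],r)
print("pulls",ray(d,(188,165),.012),ray(d,(465,254),.012))
E
```

```text
table z 0.0003885242119056329 cork 0.0014916011740183058 -0.001418821170428133
[333. 105.] 1296 max 0.031 mean [ 0.803 -0.003  0.024] topmean [0.804 0.009 0.026] rect [array([ 0.786, -0.019]), array([0.274, 0.087]), np.float64(75.047)]
[631. 165.] 1135 max 0.079 mean [ 0.628 -0.719  0.041] topmean [ 0.687 -0.719  0.075] rect [array([ 0.679, -0.719]), array([0.043, 0.005]), np.float64(0.274)]
[288. 166.] 113 max 0.051 mean [0.643 0.11  0.038] topmean [0.647 0.111 0.048] rect [array([0.647, 0.111]), array([0.019, 0.021]), np.float64(89.988)]
[188. 165.] 47 max 0.022 mean [0.654 0.359 0.017] topmean [0.656 0.361 0.018] rect [array([0.656, 0.362]), array([0.014, 0.015]), np.float64(10.006)]
[375. 168.] 98 max 0.038 mean [ 0.637 -0.102  0.03 ] topmean [ 0.637 -0.103  0.034] rect [array([ 0.637, -0.102]), array([0.029, 0.03 ]), np.float64(87.195)]
[334. 174.] 180 max 0.056 mean [ 0.619 -0.003  0.042] topmean [ 0.621 -0.003  0.053] rect [array([ 0.621, -0.003]), array([0.011, 0.01 ]), np.float64(42.104)]
[293. 226.] 83 max 0.05 mean [0.497 0.098 0.038] topmean [0.497 0.098 0.046] rect [arra
[... 803 characters left out ...]
[0.042, 0.042]), np.float64(49.176)]
[388. 301.] 364 max 0.039 mean [ 0.322 -0.119  0.034] topmean [ 0.32  -0.12   0.035] rect [array([ 0.321, -0.12 ]), array([0.04 , 0.041]), np.float64(88.037)]
[ 14. 394.] 338 max 0.332 mean [0.217 0.512 0.295] topmean [0.221 0.502 0.328] rect [array([0.221, 0.502]), array([0.013, 0.002]), np.float64(75.554)]
t3 [ 171  161   86  113 2532] ((0.5388616919517517, 0.30077871680259705), (0.28092271089553833, 0.11328381299972534), 27.216251373291016)
t2 [ 432  176   55   82 1446] ((0.5162099599838257, -0.3061651885509491), (0.19809161126613617, 0.11463025212287903), 2.441565990447998)
pulls [0.65578091 0.36069359 0.012     ] [ 0.42450866 -0.31183829  0.012     ]
```

View pics/crop1.png

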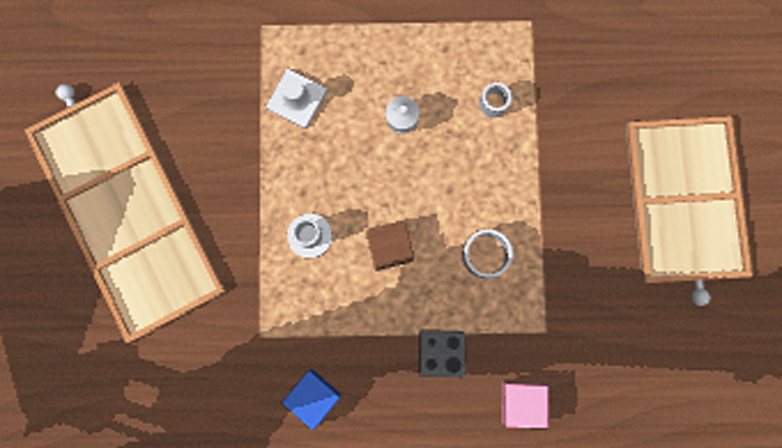

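The crop confirms the choices: foot (296,97), cup (309,236), finial (403,113), large ring (488,252) and dark wooden plinth (390,245). The decoys are the blue (311,400) and pink (525,405) cubes. The pulls are at (65,92) and (700,297). I'll go above the foot first.

```bash
cat > go.py <<'E'
import sys,numpy as np
from cell import arm
from scipy.spatial.transform import Rotation as Ro
s=arm.observe();R=Ro.from_rotvec(s["ee_rot"]).as_matrix()
phi=np.degrees(np.arctan2(R[1,1],R[0,1]))
print("t",round(s["clock"],1),"pos",s["position"].round(4),"phi",phi.round(2),"tilt",R[:2,2].round(3),"w",round(s["width"],3),"q",s["joints"].round(2))
a=list(map(float,sys.argv[1:]))
# targets: x y z phi ... in sequence; moves after the turn, in units
p=s["position"];f=phi
for i in range(0,len(a),4):
    t=np.array(a[i:i+3]);d=(a[i+3]-f+90)%180-90;g=np.radians(f+d);D=t-p
    print("turn",round(-np.radians(d)/.15,2),"dp",np.round([(-np.sin(g)*D[0]+np.cos(g)*D[1])/.025,(np.cos(g)*D[0]+np.sin(g)*D[1])/.025,-D[2]/.025],2))
    p=t;f+=d
E
python3 go.py .647 .111 .12 61.6
```

```text
t 0.1 pos [0.2111 0.5878 0.226 ] phi 70.24 tilt [-0.    -0.001] w 1.002 q [-1.33  0.44  0.02  1.57 -0.01  1.13 -0.08]
turn 1.01 dp [-24.41  -8.48   4.24]
```

>>> {"method": "arm_command", "body": {"dp": [[0,0,0],[-1,-0.35,0.17],[-1,-0.35,0.17],[-1,-0.35,0.17],[-1,-0.35,0.17],[-1,-0.35,0.17],[-1,-0.35,0.17],[-1,-0.35,0.17],[-1,-0.35,0.17],[-1,-0.35,0.17]], "angular": [[0,0,1],[0,0,0],[0,0,0],[0,0,0],[0,0,0],[0,0,0],[0,0,0],[0,0,0],[0,0,0],[0,0,0]], "claw": [1,1,1,1,1,1,1,1,1,1], "force": 15}}

```text
clock: 1.1
position: [0.3724, 0.411, 0.188]
ee_rot: [-0.769, -3.046, 0.001]
force: [-0.6, 0.3, -0.2]
width: 1.002
gripper_force: 0.0
```

```bash
python3 go.py .647 .111 .12 61.6
```

```text
t 1.1 pos [0.3724 0.411  0.188 ] phi 61.65 tilt [-0.    -0.001] w 1.002 q [-1.01  0.36  0.11  1.8  -0.05  0.98  0.19]
turn 0.01 dp [-15.37  -5.33   2.72]
```

>>> {"method": "arm_command", "body": {"dp": [[-1,-0.35,0.18],[-1,-0.35,0.18],[-1,-0.35,0.18],[-1,-0.35,0.18],[-1,-0.35,0.18],[-1,-0.35,0.18],[-1,-0.35,0.18],[-1,-0.35,0.18],[-1,-0.35,0.18],[-1,-0.35,0.18]], "angular": [[0,0,0],[0,0,0],[0,0,0],[0,0,0],[0,0,0],[0,0,0],[0,0,0],[0,0,0],[0,0,0],[0,0,0]], "claw": [1,1,1,1,1,1,0.8,0.7,0.7,0.7]}}

```text
clock: 2.1
position: [0.5507, 0.2154, 0.143]
ee_rot: [-0.769, -3.045, 0.001]
force: [0.0, 0.3, -0.0]
width: 0.716
gripper_force: 0.0
```

>>> {"method": "arm_command", "body": {"dp": [[-1,-0.35,0.18],[-1,-0.35,0.18],[-1,-0.35,0.18],[-1,-0.35,0.18],[-1,-0.35,0.18],[0,0,0],[0,0,0]], "angular": [[0,0,0],[0,0,0],[0,0,0],[0,0,0],[0,0,0],[0,0,0],[0,0,0]], "claw": [0.6,0.6,0.6,0.6,0.6,0.6,0.6]}}

```text
clock: 2.8
position: [0.6393, 0.1179, 0.1203]
ee_rot: [-0.771, -3.044, 0.001]
force: [0.2, -0.8, -0.1]
width: 0.6
gripper_force: 0.0
```

```bash
python3 go.py .647 .111 .016 61.6; python3 - <<'E'
from cell import arm
import cv2,numpy as np
d=arm.get_image("wrist");cv2.imwrite("pics/w1.png",d["frame"][:,:,::-1]);np.savez("w1.npz",**d)
print(d["K"].tolist(),d["R"].round(4).tolist(),d["t"],(-d["R"].T@d["t"]))
E
```

```text
t 2.8 pos [0.6393 0.1179 0.1203] phi 61.57 tilt [-0.001 -0.   ] w 0.6 q [-0.38  0.57  0.18  1.64 -0.12  0.94  0.91]
turn -0.0 dp [-0.4  -0.1   4.17]
[[309.70691628693146, 0.0, 321.85245520268836], [0.0, 309.70691628693146, 206.0871036962245], [0.0, 0.0, 1.0]] [[0.4759, 0.8795, -0.0006], [0.8492, -0.4594, 0.2602], [0.2286, -0.1243, -0.9655]] [-0.40755283 -0.49411628  0.15600414] [0.57793505 0.15083033 0.27897814]
```

View pics/w1.png

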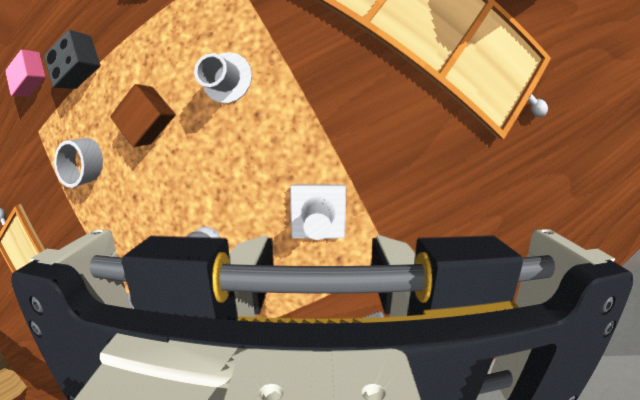

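The wrist view shows the foot with its plate sides parallel to the fingers (corners at about (291,186) and (346,186)) and the stem top at (318,226). I'll measure that against the estimate.

```bash
cat >> h.py <<'E'
def wray(d,uv,h):
    K=d["K"];x=np.array([uv[0]-K[0,2],uv[1]-K[1,2]]);r=np.hypot(*x);th=r/K[0,0]
    v=np.array([*(x/r*np.sin(th)),np.cos(th)])@d["R"];c=-d["R"].T@d["t"];return c+v*(h-c[2])/v[2]
E
python3 - <<'E'
from h import *
d=dict(np.load("w1.npz"))
g=d["frame"].astype(int);print(wray(d,(318,226),.048))
c=np.mean([wray(d,p,.01)[:2] for p in ((291,186),(346,186),(347,239),(292,239))],0);print("plate",c)
print("cup",wray(d,(209,70),.046),"ring",wray(d,(70,164),.034),"pull",wray(d,(539,106),.012))
E
```

```text
[0.64545628 0.11068994 0.048     ]
plate [0.64623443 0.11073642]
cup [0.49567033 0.09593385 0.046     ] ring [ 0.47367745 -0.08668352  0.034     ] pull [0.65346902 0.36013921 0.012     ]
```

>>> {"method": "arm_command", "body": {"dp": [[-0.37,-0.12,0],[0,0,0.8],[0,0,0.9],[0,0,0.9],[0,0,0.9],[0,0,0.67],[0,0,0],[0,0,0],[0,0,0],[0,0,0]], "angular": [[0,0,0],[0,0,0],[0,0,0],[0,0,0],[0,0,0],[0,0,0],[0,0,0],[0,0,0],[0,0,0],[0,0,0]], "claw": [0.6,0.6,0.6,0.6,0.6,0.6,0.6,0.1,0.1,0.1], "force": 20}}

```text
clock: 3.85
position: [0.6471, 0.1117, 0.018]
ee_rot: [0.769, 3.044, 0.002]
force: [0.9, 0.6, -0.4]
width: 0.388
gripper_force: 0.0
```

>>> {"method": "arm_command", "body": {"dp": [[0,0,0],[0,0,0],[0,0,0]], "angular": [[0,0,0],[0,0,0],[0,0,0]], "claw": [0.1,0.1,0.1]}}

```text
clock: 4.15
position: [0.6466, 0.1114, 0.0174]
ee_rot: [0.769, 3.045, 0.001]
force: [-1.8, -1.3, 5.5]
width: 0.235
gripper_force: 20.0
```

```bash
python3 go.py .646 .111 .07 61.6 .600 .332 .07 27.2 .6 .332 .021 27.2
```

```text
t 4.2 pos [0.6466 0.1114 0.0174] phi 61.64 tilt [0.001 0.   ] w 0.235 q [-0.35  0.7   0.15  1.69 -0.15  0.76  0.95]
turn 0.0 dp [ 0.01 -0.03 -2.11]
turn 4.0 dp [ 8.7  2.4 -0. ]
turn -0.0 dp [0.   0.   1.96]
```

>>> {"method": "arm_command", "body": {"dp": [[0,0,-0.7],[0,0,-0.7],[0,0,-0.7],[0,0,0],[0.7,0.2,0],[1,0.28,0],[1,0.28,0],[1,0.28,0],[1,0.28,0],[1,0.27,0]], "angular": [[0,0,1],[0,0,1],[0,0,1],[0,0,1],[0,0,0],[0,0,0],[0,0,0],[0,0,0],[0,0,0],[0,0,0]], "claw": [0.1,0.1,0.1,0.1,0.1,0.1,0.1,0.1,0.1,0.1]}}

```text
clock: 5.15
position: [0.6149, 0.2587, 0.0685]
ee_rot: [-1.628, -2.685, 0.001]
force: [1.6, -0.5, -1.1]
width: 0.236
gripper_force: 20.0
```

>>> {"method": "arm_command", "body": {"dp": [[1,0.27,0],[1,0.27,0],[0.7,0.2,0],[0.3,0.07,0],[0,0,0],[0,0,0]], "angular": [[0,0,0],[0,0,0],[0,0,0],[0,0,0],[0,0,0],[0,0,0]], "claw": [0.1,0.1,0.1,0.1,0.1,0.1]}}

```text
clock: 5.75
position: [0.6004, 0.3307, 0.0691]
ee_rot: [1.636, 2.681, -0.001]
force: [0.1, -0.0, -1.0]
width: 0.239
gripper_force: 20.0
```

```bash
python3 go.py .600 .332 .0236 27.2; python3 - <<'E'
from cell import arm
import cv2,numpy as np
d=arm.get_image("wrist");cv2.imwrite("pics/w2.png",d["frame"][:,:,::-1]);np.savez("w2.npz",**d)
E
```

```text
t 5.8 pos [0.6004 0.3307 0.0691] phi 27.23 tilt [ 0.    -0.001] w 0.239 q [-0.8   0.7   0.35  1.59 -0.28  0.91  0.13]
turn 0.0 dp [0.05 0.01 1.82]
```

View pics/w2.png

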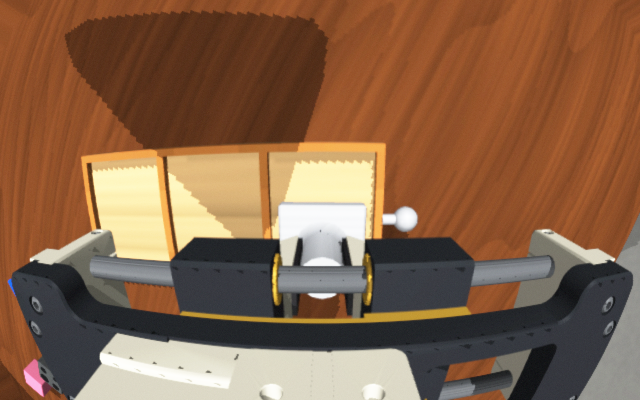

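The wrist view shows the foot held upright over the bay next to the pull (ball at (405,218)), square to the tray. I'll lower it.

>>> {"method": "arm_command", "body": {"dp": [[0.05,0,0.5],[0,0,0.6],[0,0,0.45],[0,0,0.25],[0,0,0],[0,0,0],[0,0,0]], "angular": [[0,0,0],[0,0,0],[0,0,0],[0,0,0],[0,0,0],[0,0,0],[0,0,0]], "claw": [0.1,0.1,0.1,0.1,0.1,0.4,0.5]}}

```text
clock: 6.5
position: [0.5998, 0.3335, 0.0245]
ee_rot: [1.635, 2.682, 0.001]
force: [-0.3, -0.3, -0.1]
width: 0.356
gripper_force: 0.0
```

>>> {"method": "arm_command", "body": {"dp": [[0,0,0],[0,0,-0.6],[0,0,-1],[0,0,-1],[0,0,-1],[0,0,0]], "angular": [[0,0,0],[0,0,0],[0,0,0],[0,0,0],[0,0,0],[0,0,0]], "claw": [0.5,0.5,0.5,0.5,0.6,0.6]}}

```text
clock: 7.1
position: [0.6019, 0.3344, 0.1197]
ee_rot: [1.634, 2.679, 0.011]
force: [0.5, 0.3, 0.7]
width: 0.584
gripper_force: 0.0
```

```bash
python3 go.py .497 .097 .10 27.2 .497 .097 .012 27.2; python3 - <<'E'
from cell import arm
from h import *
d=arm.get_image("wrist");cv2.imwrite("pics/w3.png",d["frame"][:,:,::-1]);np.savez("w3.npz",**d)
E
```

```text
t 7.1 pos [0.6019 0.3344 0.1197] phi 27.26 tilt [0.006 0.004] w 0.584 q [-0.81  0.64  0.37  1.55 -0.26  0.99  0.11]
turn 0.01 dp [-6.53 -8.07  0.79]
turn -0.0 dp [0.   0.   3.52]
```

View pics/w3.png

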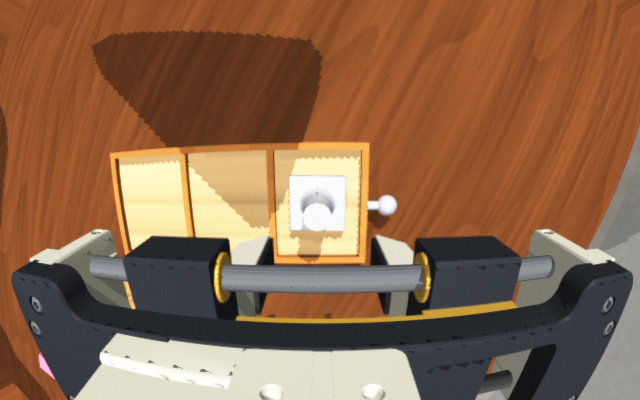

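The foot stands upright in the middle of the bay next to the pull, with its plate at (290-346, 176-230) inside the bay at (274-362, 150-258). The cup is next.

>>> {"method": "arm_command", "body": {"dp": [[-0.4,-0.5,0],[-0.8,-1,0],[-0.8,-1,0],[-0.8,-1,0],[-0.8,-1,0],[-0.8,-1,0.2],[-0.8,-1,0.2],[-0.8,-1,0.2],[-0.5,-0.55,0.2],[0,0,0]], "angular": [[0,0,0],[0,0,0],[0,0,0],[0,0,0],[0,0,0],[0,0,0],[0,0,0],[0,0,0],[0,0,0],[0,0,0]], "claw": [0.6,0.6,0.6,0.6,0.6,0.6,0.6,0.6,0.6,0.6]}}

```text
clock: 8.15
position: [0.4931, 0.0936, 0.0937]
ee_rot: [-1.64, -2.678, 0.004]
force: [0.8, 0.2, 0.9]
width: 0.597
gripper_force: 0.0
```

```bash
python3 go.py .496 .097 .013 27.2; python3 - <<'E'
from cell import arm
from h import *
d=arm.get_image("wrist");np.savez("w4.npz",**d);cv2.imwrite("pics/w4.png",cv2.resize(d["frame"][100:300,140:460,::-1],None,fx=2.5,fy=2.5))
E
```

```text
t 8.2 pos [0.4931 0.0936 0.0937] phi 27.05 tilt [-0.002 -0.001] w 0.597 q [-0.58  0.42  0.38  2.04 -0.23  0.73  0.41]
turn -0.02 dp [0.07 0.16 3.23]
```

View pics/w4.png

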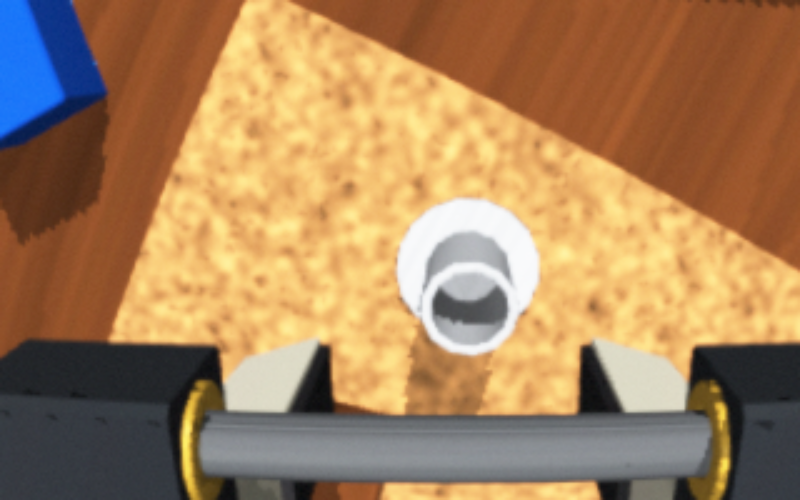

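The cup rim is centred at crop (468,307), which is image (327,223), with its pan around it between the fingers.

```bash
python3 - <<'E'
from h import *
d=dict(np.load("w4.npz"));print(wray(d,(327.2,222.8),.046),wray(d,(140+468/2.5,100+268/2.5),.004))
E
python3 go.py .496 .097 .013 27.2
```

```text
[0.49543836 0.09680564 0.046     ] [0.49606326 0.09692988 0.004     ]
t 8.2 pos [0.4943 0.0956 0.0941] phi 27.14 tilt [-0.001 -0.   ] w 0.6 q [-0.58  0.42  0.38  2.04 -0.23  0.73  0.41]
turn -0.01 dp [0.02 0.09 3.24]
```

>>> {"method": "arm_command", "body": {"dp": [[0,0.04,0.5],[0,0,0.9],[0,0,0.9],[0,0,0.7],[0,0,0.24],[0,0,0],[0,0,0],[0,0,0],[0,0,0],[0,0,0]], "angular": [[0,0,0],[0,0,0],[0,0,0],[0,0,0],[0,0,0],[0,0,0],[0,0,0],[0,0,0],[0,0,0],[0,0,0]], "claw": [0.6,0.6,0.6,0.6,0.6,0.6,0.1,0.1,0.1,0.1], "force": 20}}

```text
clock: 9.2
position: [0.4962, 0.0973, 0.0138]
ee_rot: [1.635, 2.682, 0.001]
force: [1.1, -0.1, 3.2]
width: 0.306
gripper_force: 20.4
```

>>> {"method": "arm_command", "body": {"dp": [[0,0,0],[0,0,0]], "angular": [[0,0,0],[0,0,0]], "claw": [0.1,0.1]}}

```text
clock: 9.4
position: [0.4962, 0.0973, 0.0138]
ee_rot: [1.635, 2.682, 0.001]
force: [-1.1, 1.3, 5.9]
width: 0.303
gripper_force: 20.0
```

```bash
python3 go.py .496 .097 .085 27.2 .5265 .294 .085 27.2
```

```text
t 9.4 pos [0.4962 0.0973 0.0138] phi 27.27 tilt [0.001 0.001] w 0.303 q [-0.52  0.55  0.3   2.09 -0.31  0.54  0.48]
turn 0.01 dp [-0.01 -0.01 -2.85]
turn -0.0 dp [ 6.45  4.69 -0.  ]
```

>>> {"method": "arm_command", "body": {"dp": [[0,0,-0.85],[0,0,-1],[0,0,-1],[0.45,0.29,0],[1,0.73,0],[1,0.73,0],[1,0.73,0],[1,0.73,0],[1,0.73,0],[0.7,0.5,0]], "angular": [[0,0,0],[0,0,0],[0,0,0],[0,0,0],[0,0,0],[0,0,0],[0,0,0],[0,0,0],[0,0,0],[0,0,0]], "claw": [0.1,0.1,0.1,0.1,0.1,0.1,0.1,0.1,0.1,0.1]}}

```text
clock: 10.4
position: [0.5233, 0.2879, 0.0835]
ee_rot: [-1.632, -2.684, -0.0]
force: [0.3, -0.1, -0.9]
width: 0.305
gripper_force: 20.0
```

>>> {"method": "arm_command", "body": {"dp": [[0.3,0.25,0],[0,0,0],[0,0,0]], "angular": [[0,0,0],[0,0,0],[0,0,0]], "claw": [0.1,0.1,0.1]}}

```text
clock: 10.7
position: [0.526, 0.2928, 0.084]
ee_rot: [1.636, 2.682, -0.002]
force: [0.4, -0.4, -1.4]
width: 0.303
gripper_force: 20.0
```

```bash
python3 go.py .5265 .294 .0197 27.2
```

```text
t 10.7 pos [0.526  0.2928 0.084 ] phi 27.21 tilt [-0.001 -0.001] w 0.303 q [-0.85  0.56  0.37  1.81 -0.26  0.82  0.12]
turn 0.0 dp [0.03 0.04 2.57]
```

>>> {"method": "arm_command", "body": {"dp": [[0,0,0.6],[0,0,0.8],[0,0,0.7],[0,0,0.3],[0,0,0.15],[0,0,0],[0,0,0],[0,0,0],[0,0,0],[0,0,0]], "angular": [[0,0,0],[0,0,0],[0,0,0],[0,0,0],[0,0,0],[0,0,0],[0,0,0],[0,0,0],[0,0,0],[0,0,0]], "claw": [0.1,0.1,0.1,0.1,0.1,0.1,0.1,0.4,0.5,0.5]}}

```text
clock: 11.7
position: [0.5264, 0.2945, 0.0212]
ee_rot: [1.635, 2.682, 0.001]
force: [-0.2, -0.1, -0.1]
width: 0.487
gripper_force: 0.0
```

>>> {"method": "arm_command", "body": {"dp": [[0,0,-0.6],[0,0,-1],[0,0,-1],[0,0,-1],[0,0,0]], "angular": [[0,0,0],[0,0,0],[0,0,0],[0,0,0],[0,0,0]], "claw": [0.5,0.5,0.6,0.7,0.7]}}

```text
clock: 12.2
position: [0.5285, 0.2952, 0.1154]
ee_rot: [1.634, 2.68, 0.01]
force: [0.3, 1.1, 1.1]
width: 0.684
gripper_force: 0.0
```

```bash
python3 go.py .619 -.003 .10 27.2; python3 - <<'E'
from cell import arm
from h import *
d=arm.get_image("wrist");cv2.imwrite("pics/w5.png",d["frame"][:,:,::-1])
E
```

```text
t 12.2 pos [0.5285 0.2952 0.1154] phi 27.25 tilt [0.006 0.004] w 0.684 q [-0.86  0.53  0.38  1.78 -0.25  0.88  0.11]
turn 0.01 dp [-12.27  -2.23   0.61]
```

View pics/w5.png

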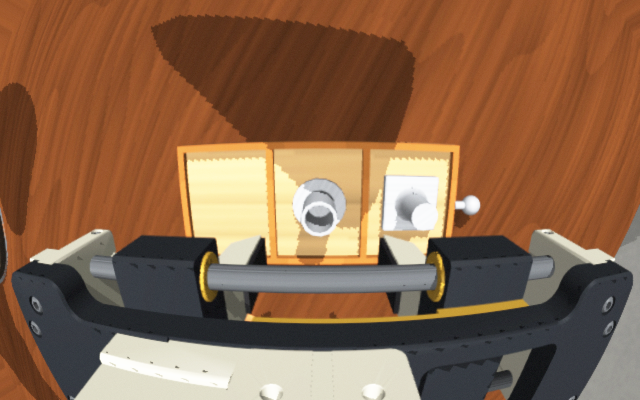

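The cup stands upright mid-bay at (319,208), and the foot beside it is unmoved. The finial is next.

>>> {"method": "arm_command", "body": {"dp": [[-0.6,-0.1,0],[-1,-0.18,0],[-1,-0.18,0],[-1,-0.18,0],[-1,-0.18,0],[-1,-0.18,0],[-1,-0.18,0],[-1,-0.18,0],[-1,-0.18,0],[-1,-0.18,0]], "angular": [[0,0,0],[0,0,0],[0,0,0],[0,0,0],[0,0,0],[0,0,0],[0,0,0],[0,0,0],[0,0,0],[0,0,0]], "claw": [0.7,0.7,0.7,0.7,0.7,0.7,0.7,0.7,0.7,0.7]}}

```text
clock: 13.25
position: [0.5973, 0.0585, 0.1098]
ee_rot: [-1.636, -2.681, 0.003]
force: [-0.5, -0.5, 0.8]
width: 0.7
gripper_force: 0.0
```

>>> {"method": "arm_command", "body": {"dp": [[-1,-0.18,0],[-1,-0.18,0],[-0.7,-0.12,0],[0,0,0],[0,0,0]], "angular": [[0,0,0],[0,0,0],[0,0,0],[0,0,0],[0,0,0]], "claw": [0.7,0.7,0.7,0.7,0.7]}}

```text
clock: 13.75
position: [0.6174, -0.0051, 0.11]
ee_rot: [-1.637, -2.68, 0.001]
force: [-0.0, 0.8, -0.5]
width: 0.699
gripper_force: 0.0
```

```bash
python3 go.py .619 -.003 .010 27.2; python3 - <<'E'
from cell import arm
from h import *
d=arm.get_image("wrist");np.savez("w6.npz",**d);cv2.imwrite("pics/w6.png",cv2.resize(d["frame"][100:300,140:460,::-1],None,fx=2.5,fy=2.5))
E
```

```text
t 13.8 pos [ 0.6174 -0.0051  0.11  ] phi 27.18 tilt [-0.002 -0.   ] w 0.699 q [-0.34  0.56  0.39  1.75 -0.26  0.89  0.63]
turn -0.0 dp [0.04 0.1  4.  ]
```

View pics/w6.png

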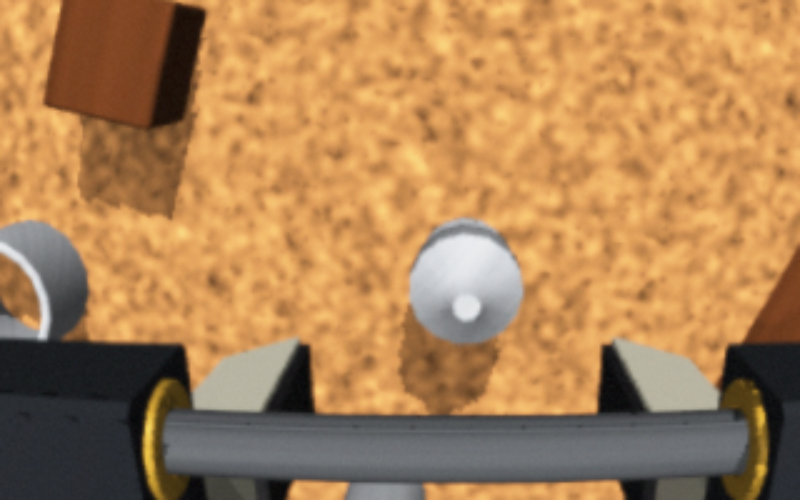

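The finial's tip is at crop (466,307), belly centre (466,285).

```bash
python3 - <<'E'
from h import *
d=dict(np.load("w6.npz"));print(wray(d,(140+466/2.5,100+307/2.5),.053),wray(d,(140+466/2.5,100+288/2.5),.037))
E
python3 go.py .619 -.003 .011 27.2
```

```text
[ 0.62068633 -0.004753    0.053     ] [ 0.62041528 -0.0037729   0.037     ]
t 13.8 pos [ 0.6174 -0.0039  0.11  ] phi 27.27 tilt [-0.002  0.   ] w 0.699 q [-0.34  0.56  0.39  1.75 -0.26  0.89  0.63]
turn 0.01 dp [0.   0.07 3.96]
```

>>> {"method": "arm_command", "body": {"dp": [[-0.04,0.08,0.6],[0,0,0.9],[0,0,0.9],[0,0,0.8],[0,0,0.5],[0,0,0.25],[0,0,0],[0,0,0],[0,0,0],[0,0,0]], "angular": [[0,0,0],[0,0,0],[0,0,0],[0,0,0],[0,0,0],[0,0,0],[0,0,0],[0,0,0],[0,0,0],[0,0,0]], "claw": [0.7,0.7,0.7,0.7,0.7,0.7,0.7,0.2,0.2,0.2], "force": 20}}

```text
clock: 14.8
position: [0.621, -0.0043, 0.0128]
ee_rot: [1.635, 2.681, 0.001]
force: [0.8, 0.5, 0.5]
width: 0.489
gripper_force: 0.0
```

>>> {"method": "arm_command", "body": {"dp": [[0,0,0],[0,0,0],[0,0,0]], "angular": [[0,0,0],[0,0,0],[0,0,0]], "claw": [0.2,0.2,0.2]}}

```text
clock: 15.1
position: [0.6208, -0.0042, 0.0125]
ee_rot: [1.635, 2.682, 0.001]
force: [-1.4, -0.2, 4.8]
width: 0.381
gripper_force: 20.0
```

```bash
python3 go.py .62 -.004 .10 27.2 .453 .256 .1 27.2
```

```text
t 15.1 pos [ 0.6208 -0.0042  0.0125] phi 27.27 tilt [0.001 0.   ] w 0.381 q [-0.3   0.68  0.33  1.8  -0.32  0.71  0.68]
turn 0.01 dp [ 0.02 -0.02 -3.5 ]
turn -0.0 dp [12.3  -1.19 -0.  ]
```

>>> {"method": "arm_command", "body": {"dp": [[0,0,-0.6],[0,0,-0.9],[0,0,-1],[0,0,-1],[0.4,-0.04,0],[1,-0.1,0],[1,-0.1,0],[1,-0.1,0],[1,-0.1,0],[1,-0.1,0]], "angular": [[0,0,0],[0,0,0],[0,0,0],[0,0,0],[0,0,0],[0,0,0],[0,0,0],[0,0,0],[0,0,0],[0,0,0]], "claw": [0.2,0.2,0.2,0.2,0.2,0.2,0.2,0.2,0.2,0.2]}}

```text
clock: 16.1
position: [0.5452, 0.1106, 0.0993]
ee_rot: [-1.634, -2.682, 0.001]
force: [0.1, 0.5, -1.4]
width: 0.385
gripper_force: 20.0
```

>>> {"method": "arm_command", "body": {"dp": [[1,-0.1,0],[1,-0.1,0],[1,-0.1,0],[1,-0.1,0],[1,-0.1,0],[1,-0.1,0],[0.6,-0.05,0],[0.3,0,0],[0,0,0],[0,0,0]], "angular": [[0,0,0],[0,0,0],[0,0,0],[0,0,0],[0,0,0],[0,0,0],[0,0,0],[0,0,0],[0,0,0],[0,0,0]], "claw": [0.2,0.2,0.2,0.2,0.2,0.2,0.2,0.2,0.2,0.2]}}

```text
clock: 17.1
position: [0.4537, 0.2544, 0.0995]
ee_rot: [1.636, 2.681, -0.0]
force: [-0.3, 0.4, -1.0]
width: 0.382
gripper_force: 20.0
```

```bash
python3 go.py .453 .256 .0184 27.2
```

```text
t 17.1 pos [0.4537 0.2544 0.0995] phi 27.21 tilt [ 0. -0.] w 0.382 q [-0.9   0.43  0.38  2.   -0.23  0.75  0.09]
turn 0.0 dp [0.07 0.   3.25]
```

>>> {"method": "arm_command", "body": {"dp": [[0.05,0,0.6],[0,0,0.9],[0,0,0.9],[0,0,0.5],[0,0,0.25],[0,0,0.08],[0,0,0],[0,0,0],[0,0,0],[0,0,0]], "angular": [[0,0,0],[0,0,0],[0,0,0],[0,0,0],[0,0,0],[0,0,0],[0,0,0],[0,0,0],[0,0,0],[0,0,0]], "claw": [0.2,0.2,0.2,0.2,0.2,0.2,0.2,0.2,0.5,0.55]}}

```text
clock: 18.1
position: [0.4528, 0.2568, 0.0193]
ee_rot: [1.635, 2.682, 0.002]
force: [0.3, 0.3, -0.4]
width: 0.509
gripper_force: 0.0
```

>>> {"method": "arm_command", "body": {"dp": [[0,0,0],[0,0,-0.6],[0,0,-1],[0,0,-1],[0,0,-1],[0,0,0]], "angular": [[0,0,0],[0,0,0],[0,0,0],[0,0,0],[0,0,0],[0,0,0]], "claw": [0.55,0.55,0.55,0.6,0.8,0.8]}}

```text
clock: 18.7
position: [0.4543, 0.2576, 0.1117]
ee_rot: [1.634, 2.681, 0.008]
force: [0.3, -0.1, -0.2]
width: 0.724
gripper_force: 0.0
```

```bash
python3 go.py .473 -.088 .11 102 .473 -.088 .01 102; python3 - <<'E'
from cell import arm
from h import *
d=arm.get_image("wrist");cv2.imwrite("pics/w7.png",d["frame"][:,:,::-1])
E
```

```text
t 18.7 pos [0.4543 0.2576 0.1117] phi 27.26 tilt [0.004 0.003] w 0.724 q [-0.92  0.41  0.4   1.99 -0.22  0.78  0.09]
turn -8.7 dp [  2.14 -13.68   0.07]
turn -0.0 dp [-0.  0.  4.]
```

View pics/w7.png

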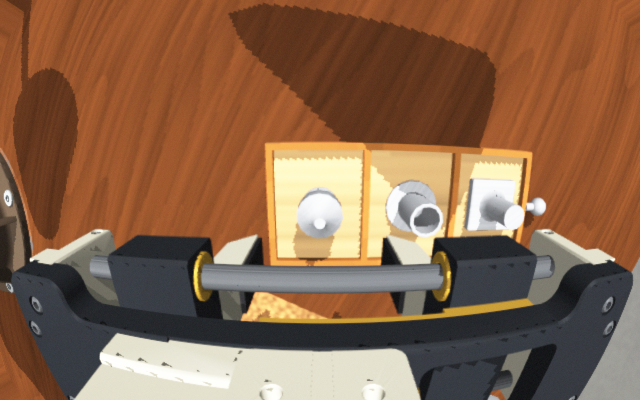

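The finial stands upright mid-bay at (320,213), so tray3 is complete. Next I turn the gripper for the trophy parts and go to the large ring.

>>> {"method": "arm_command", "body": {"dp": [[0,0,0],[0,0,0],[0,0,0],[0,0,0],[0,0,0],[0,0,0],[0,0,0],[0,0,0],[0,0,0],[0,0,0]], "angular": [[0,0,-0.9],[0,0,-0.9],[0,0,-0.9],[0,0,-0.9],[0,0,-0.9],[0,0,-0.9],[0,0,-0.9],[0,0,-0.9],[0,0,-0.9],[0,0,-0.6]], "claw": [0.8,0.8,0.8,0.8,0.8,0.8,0.8,0.8,0.8,0.8]}}

```text
clock: 19.75
position: [0.4518, 0.2562, 0.1076]
ee_rot: [0.338, -3.122, 0.001]
force: [-0.2, 0.1, 0.1]
width: 0.801
gripper_force: 0.0
```

>>> {"method": "arm_command", "body": {"dp": [[0.07,-0.5,0],[0.15,-1,0],[0.16,-1,0],[0.16,-1,0],[0.16,-1,0],[0.16,-1,0],[0.16,-1,0],[0.16,-1,0],[0.16,-1,0],[0.16,-1,0]], "angular": [[0,0,0],[0,0,0],[0,0,0],[0,0,0],[0,0,0],[0,0,0],[0,0,0],[0,0,0],[0,0,0],[0,0,0]], "claw": [0.8,0.8,0.8,0.8,0.8,0.8,0.8,0.8,0.8,0.8]}}

```text
clock: 20.75
position: [0.4645, 0.0145, 0.1082]
ee_rot: [0.323, -3.124, 0.0]
force: [-0.2, 1.1, 0.4]
width: 0.802
gripper_force: 0.0
```

>>> {"method": "arm_command", "body": {"dp": [[0.16,-1,0],[0.16,-1,0],[0.16,-1,0],[0.16,-0.8,0],[0.1,-0.4,0],[0,0,0],[0,0,0]], "angular": [[0,0,0],[0,0,0],[0,0,0],[0,0,0],[0,0,0],[0,0,0],[0,0,0]], "claw": [0.8,0.8,0.8,0.8,0.8,0.8,0.8]}}

```text
clock: 21.45
position: [0.4688, -0.0895, 0.1084]
ee_rot: [0.328, -3.124, -0.001]
force: [0.5, 0.2, 0.0]
width: 0.8
gripper_force: 0.0
```

```bash
python3 - <<'E'
from cell import arm
from h import *
d=arm.get_image("wrist");np.savez("w8.npz",**d);cv2.imwrite("pics/w8.png",cv2.resize(d["frame"][100:300,140:460,::-1],None,fx=2.5,fy=2.5))
E
python3 go.py .4735 -.0875 .11 102
```

```text
t 21.5 pos [ 0.469  -0.089   0.1085] phi 102.06 tilt [-0.     0.001] w 0.802 q [-0.03  0.34  0.13  2.07 -0.07  0.73  1.93]
turn 0.01 dp [-0.19  0.02 -0.06]
```

View pics/w8.png

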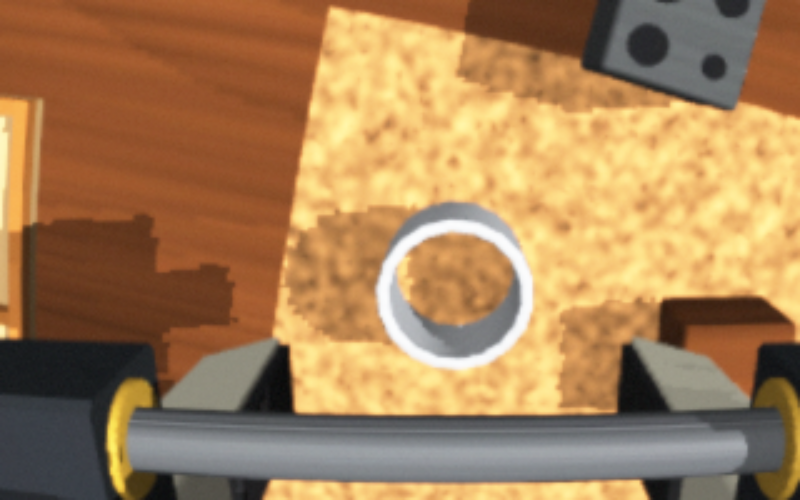

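The large ring's rim is centred at crop (455,295), with the plinth's near face from x≈660, which leaves room for the finger.

```bash
python3 - <<'E'
from h import *
d=dict(np.load("w8.npz"));c=[140+455/2.5,100+295/2.5];x=wray(d,c,.034);print(x)
import subprocess;print(subprocess.run(["python3","go.py",*map(str,x[:2]),".011","102"],capture_output=True,text=True).stdout)
E
```

```text
[ 0.47144807 -0.08909938  0.034     ]
t 21.5 pos [ 0.469  -0.089   0.1085] phi 102.06 tilt [-0.     0.001] w 0.802 q [-0.03  0.34  0.13  2.07 -0.07  0.73  1.93]
turn 0.01 dp [-0.09 -0.02  3.9 ]
```

>>> {"method": "arm_command", "body": {"dp": [[-0.12,0,0.6],[0,0,0.9],[0,0,0.9],[0,0,0.8],[0,0,0.5],[0,0,0.22],[0,0,0],[0,0,0],[0,0,0],[0,0,0]], "angular": [[0,0,0],[0,0,0],[0,0,0],[0,0,0],[0,0,0],[0,0,0],[0,0,0],[0,0,0],[0,0,0],[0,0,0]], "claw": [0.7,0.7,0.7,0.7,0.7,0.7,0.7,0.4,0.4,0.4], "force": 20}}

```text
clock: 22.5
position: [0.4727, -0.0894, 0.0114]
ee_rot: [-0.329, 3.123, -0.0]
force: [-0.8, 0.0, 3.5]
width: 0.543
gripper_force: 20.0
```

>>> {"method": "arm_command", "body": {"dp": [[0,0,0],[0,0,0],[0,0,0]], "angular": [[0,0,0],[0,0,0],[0,0,0]], "claw": [0.4,0.4,0.4]}}

```text
clock: 22.8
position: [0.4727, -0.0894, 0.0114]
ee_rot: [-0.329, 3.123, 0.0]
force: [-0.9, 1.3, 6.7]
width: 0.543
gripper_force: 20.0
```

```bash
python3 go.py .472 -.088 .08 102 .4885 -.308 .08 92.4
```

```text
t 22.8 pos [ 0.4727 -0.0894  0.0114] phi 102.04 tilt [0.001 0.   ] w 0.543 q [ 0.    0.51  0.1   2.14 -0.1   0.49  1.96]
turn 0.0 dp [ 0.02  0.06 -2.75]
turn 1.12 dp [-0.29 -8.82 -0.  ]
```

>>> {"method": "arm_command", "body": {"dp": [[0,0,-0.75],[0,0,-1],[0,0,-1],[0,-0.4,0],[-0.03,-1,0],[-0.03,-1,0],[-0.03,-1,0],[-0.03,-1,0],[-0.03,-1,0],[-0.03,-1,0]], "angular": [[0,0,0],[0,0,0.56],[0,0,0.56],[0,0,0],[0,0,0],[0,0,0],[0,0,0],[0,0,0],[0,0,0],[0,0,0]], "claw": [0.4,0.4,0.4,0.4,0.4,0.4,0.4,0.4,0.4,0.4]}}

```text
clock: 23.8
position: [0.4826, -0.2506, 0.0786]
ee_rot: [0.068, -3.14, -0.0]
force: [1.4, -0.3, -0.6]
width: 0.542
gripper_force: 20.0
```

>>> {"method": "arm_command", "body": {"dp": [[-0.03,-1,0],[-0.03,-0.8,0],[-0.03,-0.5,0],[0,0,0],[0,0,0]], "angular": [[0,0,0],[0,0,0],[0,0,0],[0,0,0],[0,0,0]], "claw": [0.4,0.4,0.4,0.4,0.4]}}

```text
clock: 24.3
position: [0.4877, -0.3057, 0.0789]
ee_rot: [0.067, -3.14, -0.002]
force: [0.2, 0.9, -1.0]
width: 0.539
gripper_force: 20.0
```

```bash
python3 - <<'E'
from cell import arm
from h import *
d=arm.get_image("wrist");np.savez("w9.npz",**d);cv2.imwrite("pics/w9.png",d["frame"][:,:,::-1])
E
python3 go.py .4885 -.308 .0173 92.4
```

```text
t 24.4 pos [ 0.4879 -0.3052  0.0791] phi 92.49 tilt [-0.001  0.001] w 0.541 q [ 0.33  0.52  0.19  1.87 -0.14  0.77  2.21]
turn 0.01 dp [-0.02 -0.11  2.47]
```

View pics/w9.png

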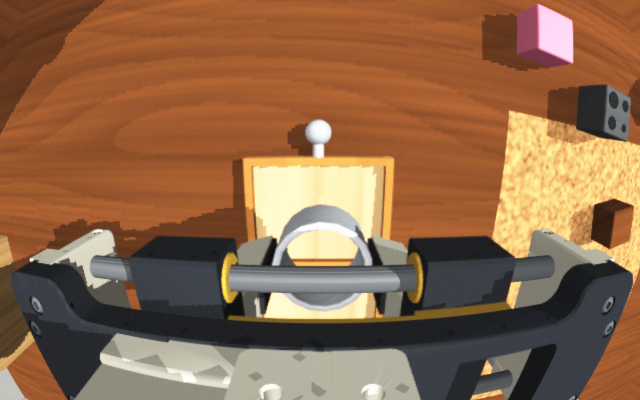

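The ring is held over the tray2 bay next to the pull (ball at (318,131)). The tray's pull-end corners are at (244,158) and (393,158). I'll check the tray position from these.

```bash
python3 - <<'E'
from h import *
d=dict(np.load("w9.npz"))
a=wray(d,(244,158),.012);b=wray(d,(393,158),.012);p=wray(d,(318,131),.012);u=(p-(a+b)/2);print(a,b,p)
e=(b-a)[:2];e/=np.linalg.norm(e);x=np.array([e[1],-e[0]]);x*=np.sign(x@u[:2]);m=(a+b)[:2]/2
print("x axis",x,"bay+",m-.0445*x,"bay-",m-.1275*x)
E
```

```text
[ 0.44405549 -0.36587161  0.012     ] [ 0.43944995 -0.25516011  0.012     ] [ 0.42271512 -0.31153322  0.012     ]
x axis [-0.99913586 -0.04156359] bay+ [ 0.48621427 -0.30866628] bay- [ 0.56914254 -0.3052165 ]
```

>>> {"method": "arm_command", "body": {"dp": [[0,-0.12,0.6],[0,0,0.8],[0,0,0.6],[0,0,0.25],[0,0,0.2],[0,0,0],[0,0,0],[0,0,0],[0,0,0],[0,0,0]], "angular": [[0,0,0],[0,0,0],[0,0,0],[0,0,0],[0,0,0],[0,0,0],[0,0,0],[0,0,0],[0,0,0],[0,0,0]], "claw": [0.4,0.4,0.4,0.4,0.4,0.4,0.4,0.62,0.64,0.64]}}

```text
clock: 25.35
position: [0.4885, -0.3096, 0.0187]
ee_rot: [-0.066, 3.14, -0.0]
force: [-0.7, -0.1, -0.3]
width: 0.636
gripper_force: 0.0
```

>>> {"method": "arm_command", "body": {"dp": [[0,0,-0.6],[0,0,-1],[0,0,-1],[0,0,-1],[0,0,-0.2]], "angular": [[0,0,0],[0,0,0],[0,0,-0.37],[0,0,-0.37],[0,0,-0.37]], "claw": [0.64,0.7,0.7,0.7,0.7]}}

```text
clock: 25.85
position: [0.4896, -0.3105, 0.1164]
ee_rot: [-0.33, 3.12, -0.004]
force: [0.7, -0.7, -0.9]
width: 0.699
gripper_force: 0.0
```

```bash
python3 go.py .483 .013 .11 102 .483 .013 .01 102; python3 - <<'E'
from cell import arm
from h import *
d=arm.get_image("wrist");cv2.imwrite("pics/w10.png",d["frame"][:,:,::-1])
E
```

```text
t 25.9 pos [ 0.4896 -0.3105  0.1164] phi 102.07 tilt [ 0.004 -0.002] w 0.699 q [ 0.36  0.47  0.16  1.83 -0.1   0.84  2.35]
turn 0.01 dp [-2.43 12.71  0.26]
turn -0.0 dp [-0.  0.  4.]
```

View pics/w10.png

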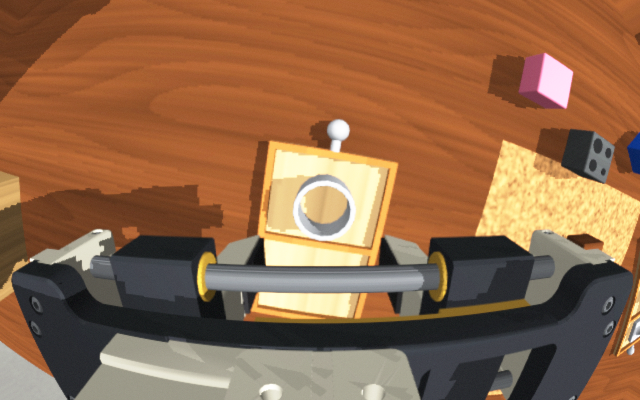

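The ring stands mid-bay at (324,208). I have one viewing left, so I'll locate the plinth numerically with a colour mask.

>>> {"method": "arm_command", "body": {"dp": [[-0.1,0.6,0],[-0.2,1,0],[-0.2,1,0],[-0.2,1,0],[-0.2,1,0],[-0.2,1,0],[-0.2,1,0],[-0.2,1,0],[-0.2,1,0],[-0.2,1,0]], "angular": [[0,0,0],[0,0,0],[0,0,0],[0,0,0],[0,0,0],[0,0,0],[0,0,0],[0,0,0],[0,0,0],[0,0,0]], "claw": [0.7,0.7,0.7,0.7,0.7,0.7,0.7,0.7,0.7,0.7]}}

```text
clock: 26.9
position: [0.4836, -0.0626, 0.1124]
ee_rot: [0.325, -3.123, -0.001]
force: [0.1, 0.9, 0.2]
width: 0.701
gripper_force: 0.0
```

>>> {"method": "arm_command", "body": {"dp": [[-0.2,1,0],[-0.2,1,0],[-0.15,0.8,0],[-0.1,0.3,0],[0,0,0],[0,0,0]], "angular": [[0,0,0],[0,0,0],[0,0,0],[0,0,0],[0,0,0],[0,0,0]], "claw": [0.7,0.7,0.7,0.7,0.7,0.7]}}

```text
clock: 27.5
position: [0.4844, 0.0136, 0.1129]
ee_rot: [0.326, -3.124, 0.001]
force: [0.4, -0.4, -0.6]
width: 0.695
gripper_force: 0.0
```

```bash
python3 - <<'E'
from cell import arm
from h import *
d=arm.get_image("wrist");np.savez("w11.npz",**d);f=d["frame"]
K=d["K"];v,u=np.indices(f.shape[:2]);x,y=u-K[0,2],v-K[1,2];r=np.hypot(x,y);th=r/K[0,0];z=d["z_map"]
P=(np.stack([x/r*np.tan(th)*z,y/r*np.tan(th)*z,z],-1)-d["t"])@d["R"]
m=(abs(P[...,2]-.034)<.005)&(np.hypot(P[...,0]-.483,P[...,1]-.013)<.045)&(z>0)
q=P[m];print(m.sum(),q.mean(0),f[m].mean(0),cv2.minAreaRect(q[:,:2].astype(np.float32)))
E
python3 go.py .483 .013 .01 102
```

```text
2703 [0.48080793 0.01114744 0.03447251] [149.49389567  83.64076952  43.46577876] ((0.48189854621887207, 0.010952742770314217), (0.042547497898340225, 0.0421544648706913), 13.190984725952148)
t 27.6 pos [0.4845 0.0132 0.113 ] phi 101.86 tilt [-0.001 -0.001] w 0.701 q [-0.21  0.35  0.1   2.05 -0.05  0.75  1.69]
turn -0.02 dp [0.06 0.   4.12]
```

>>> {"method": "arm_command", "body": {"dp": [[0.1,-0.04,0.6],[0,0,0.9],[0,0,0.9],[0,0,0.9],[0,0,0.5],[0,0,0.3],[0,0,0],[0,0,0],[0,0,0],[0,0,0]], "angular": [[0,0,-0.1],[0,0,0],[0,0,0],[0,0,0],[0,0,0],[0,0,0],[0,0,0],[0,0,0],[0,0,0],[0,0,0]], "claw": [0.7,0.7,0.7,0.7,0.7,0.7,0.7,0.3,0.3,0.3], "force": 20}}

```text
clock: 28.55
position: [0.483, 0.0128, 0.0114]
ee_rot: [-0.35, 3.121, 0.0]
force: [-1.0, -0.2, 0.1]
width: 0.49
gripper_force: 0.0
```

>>> {"method": "arm_command", "body": {"dp": [[0,0,0],[0,0,0],[0,0,0]], "angular": [[0,0,0],[0,0,0],[0,0,0]], "claw": [0.3,0.3,0.3]}}

```text
clock: 28.85
position: [0.483, 0.0128, 0.0113]
ee_rot: [-0.35, 3.121, 0.0]
force: [-1.0, -0.6, 6.3]
width: 0.456
gripper_force: 20.0
```

```bash
python3 go.py .482 .0115 .1 102.7 .5705 -.305 .1 92.4
```

```text
t 28.9 pos [0.483  0.0128 0.0113] phi 102.81 tilt [0.001 0.   ] w 0.456 q [-0.19  0.52  0.07  2.13 -0.07  0.5   1.73]
turn 0.01 dp [ 0.05 -0.04 -3.55]
turn 1.2 dp [ -3.01 -12.8   -0.  ]
```

>>> {"method": "arm_command", "body": {"dp": [[0,0,-0.7],[0,0,-0.9],[0,0,-1],[0,0,-0.9],[-0.1,-0.4,0],[-0.23,-1,0],[-0.23,-1,0],[-0.23,-1,0],[-0.23,-1,0],[-0.23,-1,0]], "angular": [[0,0,0],[0,0,0.4],[0,0,0.4],[0,0,0.4],[0,0,0],[0,0,0],[0,0,0],[0,0,0],[0,0,0],[0,0,0]], "claw": [0.3,0.3,0.3,0.3,0.3,0.3,0.3,0.3,0.3,0.3]}}

```text
clock: 29.85
position: [0.5193, -0.1222, 0.0974]
ee_rot: [0.07, -3.14, 0.0]
force: [-0.0, 0.4, 0.1]
width: 0.457
gripper_force: 20.0
```

>>> {"method": "arm_command", "body": {"dp": [[-0.23,-1,0],[-0.23,-1,0],[-0.23,-1,0],[-0.23,-1,0],[-0.23,-1,0],[-0.23,-1,0],[-0.23,-0.9,0],[-0.1,-0.5,0],[0,0,0],[0,0,0]], "angular": [[0,0,0],[0,0,0],[0,0,0],[0,0,0],[0,0,0],[0,0,0],[0,0,0],[0,0,0],[0,0,0],[0,0,0]], "claw": [0.3,0.3,0.3,0.3,0.3,0.3,0.3,0.3,0.3,0.3]}}

```text
clock: 30.85
position: [0.57, -0.3027, 0.0975]
ee_rot: [0.069, -3.14, -0.002]
force: [0.4, 0.6, -0.8]
width: 0.456
gripper_force: 20.0
```

```bash
python3 go.py .5705 -.305 .0173 92.4
```

```text
t 30.9 pos [ 0.57   -0.3027  0.0975] phi 92.53 tilt [-0.001  0.001] w 0.456 q [ 0.29  0.59  0.18  1.67 -0.13  0.89  2.13]
turn 0.01 dp [-0.02 -0.09  3.21]
```

>>> {"method": "arm_command", "body": {"dp": [[0,-0.06,0.6],[0,0,0.9],[0,0,0.8],[0,0,0.5],[0,0,0.25],[0,0,0.12],[0,0,0],[0,0,0],[0,0,0],[0,0,0]], "angular": [[0,0,0],[0,0,0],[0,0,0],[0,0,0],[0,0,0],[0,0,0],[0,0,0],[0,0,0],[0,0,0],[0,0,0]], "claw": [0.3,0.3,0.3,0.3,0.3,0.3,0.3,0.3,0.55,0.58]}}

```text
clock: 31.85
position: [0.5709, -0.3054, 0.0196]
ee_rot: [-0.068, 3.14, -0.001]
force: [0.2, 0.6, -0.4]
width: 0.562
gripper_force: 0.0
```

>>> {"method": "arm_command", "body": {"dp": [[0,0,0],[0,0,-0.6],[0,0,-1],[0,0,-1],[0,0,-1],[0,0,-1],[0.3,0.8,-0.5],[0.4,1,0],[0.4,1,0],[0.4,1,0]], "angular": [[0,0,0],[0,0,0],[0,0,0],[0,0,0],[0,0,0],[0,0,0],[0,0,0],[0,0,0],[0,0,0],[0,0,0]], "claw": [0.58,0.58,0.7,0.7,0.7,0.7,0.7,0.7,0.7,0.7]}}

```text
clock: 32.85
position: [0.5286, -0.2112, 0.1479]
ee_rot: [-0.068, 3.139, -0.0]
force: [-0.2, 0.1, 0.2]
width: 0.7
gripper_force: 0.0
```

>>> {"method": "arm_command", "body": {"dp": [[0.4,1,0],[0.4,1,0],[0.4,1,0],[0.4,1,0],[0,0,0],[0,0,0],[0,0,0],[0,0,0]], "angular": [[0,0,0],[0,0,0],[0,0,0],[0,0,0],[0,0,0],[0,0,0],[0,0,0],[0,0,0]], "claw": [0.7,0.7,0.7,0.7,0.7,0.7,0.7,0.7]}}

```text
clock: 33.65
position: [0.4849, -0.1148, 0.1468]
ee_rot: [-0.066, 3.14, -0.001]
force: [0.6, 0.1, -0.1]
width: 0.702
gripper_force: 0.0
```

```bash
python3 go.py; python3 - <<'E'
from cell import arm
from h import *
a=arm.get_image("top")["frame"][130:330,160:500];b=arm.get_image("scene")["frame"][120:320,140:510]
a=cv2.resize(a,(510,300));b=cv2.resize(b,(555,300))
cv2.imwrite("pics/fin.png",np.vstack([np.hstack([a,np.zeros((300,45,3),np.uint8)]),b])[:,:,::-1])
E
```

```text
t 33.6 pos [ 0.4849 -0.1148  0.1468] phi 92.41 tilt [ 0.001 -0.   ] w 0.702 q [-0.    0.32  0.16  1.99 -0.07  0.84  1.81]
```

View pics/fin.png

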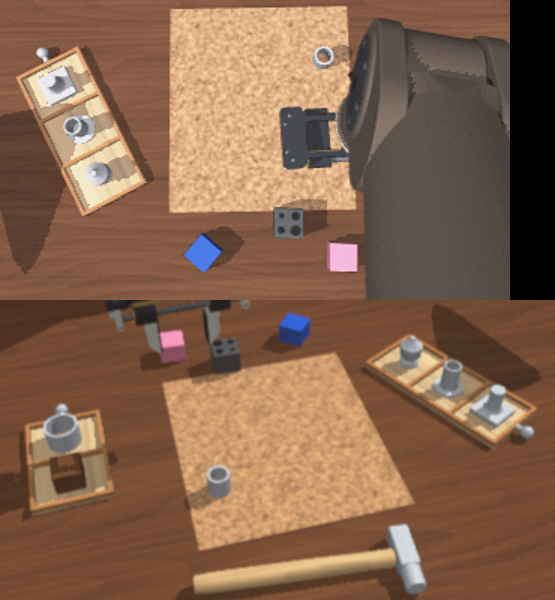

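The final views show all five parts upright in their bays: tray3 at (58,88), (78,128) and (98,173), tray2 ring (62,432) and plinth (68,472). The small ring, hammer and block are unmoved, and the gripper is clear.

```bash
python3 -c "
from cell import arm
print(arm.sign_off())"
```

```text
the job is handed in; nothing more can be done
None
```

Both kits are made up and handed in at about 34 s: all five parts stand upright in their bays, and the small ring, hammer and doming block were left where they were.

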